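Open the vacuum valve of the filter-plate manifold

TASK

Open the vacuum valve that stands close beside the filter-plate manifold: turn its black butterfly grip anticlockwise (seen from above) until the wings are in line with the pipe beneath, then let go. Do not touch the white well plate on the manifold, and leave the other, identical valve on its own small foot as it is.

Things in the scene. Friction and masses are not known exactly. Their poses are not given: they have to be found in the camera images.
- vac_grip (a point): middle of the black butterfly grip to turn, on its upright axis, 73 mm above the bench. A flat upright blade 60 mm long, 10 thick, 60 to 86 mm above the bench (80 at mid-length, where to pinch it from above); below it a thin stem and brass valve body, top 48 mm. Turns with the grip: x along the wings, y across the blade, z up. The manifold's wall is 42 mm from the axis, other sides free.
- vac_valve (a joint): angle of that grip, rad: 0 shut (wings square to the pipe, along the manifold's wall), 1.57 fully open (in line with the pipe, one wing tip 12 mm from the wall). Grows anticlockwise seen from above; stops at 0 and 1.62; starts between 0.1 and 0.55. Stiff (0.06 N m), stays where left.
- plate: white 96-well plate, 128 x 86 x 14 mm, 0.12 kg, loose on the manifold (dark grey block 142 x 94 mm, 62 mm high), its top 76 mm above the bench. Origin: centre of its underside, x along its length. Its edge is 46 mm from the valve's axis, so fingers astride the shut grip must be only partly open (30 to 45 mm). Not to be touched.
- spare_tip (a point): tip of one wing, 30 mm from the turning axis and 73 mm above the bench, of the identical grip of the other valve, which stands alone on a dark grey foot 100 x 160 mm, its short pipe joined to nothing. x points outward along the wing. Not to be turned.

How it is judged:
At the end, for the whole second after the job is handed in: The vacuum valve's wings are in line with its pipe to within 11 degrees (joint above 1.38 rad) and at rest; the other valve's grip has turned by less than 11 degrees (its wing tip moved under 6 mm) and the plate lies where it was (within 5 mm) (value of joint vac_valve above 1.38 rad and velocity of joint vac_valve between -0.05 and 0.05 rad/s and distance of spare_tip from where it was at the start of the episode below 0.006 m and distance of plate from where it was at the start of the episode below 0.005 m); the robot touches nothing.
It fails at once if the well plate is touched (over 0.5 N) (contact force between any of the fingers, the arm and plate above 0.5 N).
It fails at once if the other valve is turned (its wing tip moved over 6 mm) (distance of spare_tip from where it was at the start of the episode above 0.006 m).
It also fails if it takes over 35 s, if anything falls off the work surface, if the arm or the gripper's body presses on something with over 40 N, if the wrist force passes 120 N, or if a joint passes its speed limit or range.

ROBOT

A 7-joint arm with a two-finger parallel gripper is mounted at the origin on the work surface. World frame = base frame: x ahead of the robot, y to its left, z up, the work surface at z = 0. Lengths are in m, angles in rad, forces in N, time in s.
With the tool pointing down it reaches from about 0.425 to 0.925 m from the base axis. Payload 6.8 kg.
Tool frame: the origin (TCP) lies at the very end of the fingers, on their centre line; the grasp point (between the pads) lies 19 mm behind it; z points along the fingers, y is the line along which they close (so a half turn about z gives the same grasp; the last joint's range is limited). The gripper opens to 85 mm and grips with 20 to 120 N. Pads are 22 mm wide; open, the fingers measure 114 mm over their backs; the gripper's body (76 mm by 85 mm) begins 54 mm behind the grasp point. The pads swing forward as they close: fully open they stand 13 mm farther back than shut.
Start: joints at [1.112, 0.477, 0.022, 1.555, -0.011, 1.109, -0.083], TCP at [0.232, -0.634, 0.231] pointing down, gripper open.
Joint ranges: [-2.96, 2.96], [-0.34, 2.1], [-1.41, 1.46], [0.24, 2.44], [-1.37, 4.51], [0.17, 1.92], [-2.96, 2.96]. Speed limits (rad/s): [2.39, 2.39, 3.14, 3.14, 3.14, 3.14, 3.14].

INTERFACE

Orientations are given as a unit quaternion [w, x, y, z].
In Python, from station import bot, cams, get_obs gives the robot as it stands (bot), with the cameras (cams) and the readings as plain functions.
- The arm moves only by the tool advance, called after "Emit:" by a JSON object that holds its "fn" and its "kwargs". Schema: {"type":"object","properties":{"deltas":{"type":"array","items":{"type":"array","items":{"type":"array","items":{"type":"number"},"minItems":5,"maxItems":5},"minItems":1,"maxItems":20},"minItems":1,"maxItems":1},"clamp_n":{"type":"number"},"only":{"type":"string"},"quiet":{"type":"boolean"},"lines":{"type":"string"}},"required":["deltas"],"additionalProperties":false}. deltas is a list that holds a single list of rows (three levels of brackets), with 1 to 20 rows, each of 5 numbers: dx, dy, dz in m, then a turn about the tool's z in rad, then the opening from 0.0 (shut) to 1.0 (fully open); each row shifts and turns the commanded pose from where the row before left it, along the tool's axes as they then stand; what a row does not reach is not made up. A row lasts 1/10 s, in which the tool goes at most 0.05 m and 0.15 rad, less where a joint would pass 70% of its speed; a pose out of reach is approached as far as the arm can. The fingers move at their own pace and stop on an object; clamp_n is the grip in N (left out, the last holds). Time passes only in rows, so rows that do not move let the fingers close. The tool returns the time, the measured TCP pose, the force, the opening and the grip force at its end. only (a regular expression) keeps the lines of the reply that match it, lines (a string "A,B") keeps lines A to B, and quiet returns only ok. Input that does not fit is refused with a message, and nothing moves.
- get_obs(): the state, without advancing time (a new reading comes with each control period).
- cams.read_camera(name): name is "side" or "top"; returns the picture (480x640x3 uint8, blue, green, red); there is no depth.
- cams.camera_info(name): a dict with "vertical_fov" (degrees; the focal length in pixels is half the picture's height over the tangent of half this angle, whatever the lens; pixels are square), "cx", "cy" (the principal point, pixels), "view" (4x4, takes a point from world to camera coordinates). Camera axes: x right, y up, looking along -z (the intrinsics and any distortion apply to the point x, -y, -z); pixel columns grow to the right and rows downward; lengths in m; the calibration is good to about 2 mm. A picture is of the moment at which its call begins. camera_info takes no time and is no camera call.
- bot.hand_in(): hands the job in; it is judged then, once.
The state is a dict: "t": time; "q": joint angles; "joint_vel": joint speeds; "joint_torque": joint torques, N m; "eef_pos": TCP position; "tool_rot": TCP orientation; "contact_force": force on the tool from outside, world axes, zero at the start; "torque": the same for the moment, N m; "gripper_width": opening from 0.0 (shut) to 1.0 (fully open); "grasp_force": force on a finger pad.
Only numpy, scipy, OpenCV 4.12 (cv2) and the standard library are available. Lean on these libraries where they do the work, as an engineer would, in place of code of your own. Each camera call takes 0.05 s, during which the arm holds its last target. There are 200 camera calls.

## Working session

There is one attempt and no reset: what is moved stays moved. The work goes in short steps, Python scripts to look and compute and a tool call to move; the robot and the scene stay as the last step left them, time stands still between calls to the robot, and variables do not carry over. Pictures are saved under pics/ and viewed, at most 10 in all, crops included, and the job is handed in when it is done.

```bash
ls; mkdir -p pics
```

Run:
```python
from station import bot, cams, get_obs
import cv2
for n in("side","top"):
    cv2.imwrite(f"pics/{n}0.png",cams.read_camera(n)); print(n,cams.camera_info(n))
o=get_obs();print(o["t"],o["eef_pos"],o["tool_rot"],o["gripper_width"])
```

```text
pics
station.py
side {'vertical_fov': 42.84247589704004, 'cx': 315.2284070892641, 'cy': 239.31208292422514, 'view': array([[-0.95950736, -0.28167222, -0.0025273 ,  0.52776156],
       [ 0.14854689, -0.51360262,  0.8450717 , -0.17715599],
       [-0.23933125,  0.81047709,  0.53464702, -0.86968503],
       [ 0.        ,  0.        ,  0.        ,  1.        ]])}
top {'vertical_fov': 48.881684175158334, 'cx': 312.8408605871571, 'cy': 242.15478841765957, 'view': array([[-0.01565402, -0.99984152, -0.00847863,  0.00277238],
       [ 0.99159669, -0.01661289,  0.1282966 , -0.56809756],
       [-0.12841712, -0.00639902,  0.9916996 , -0.94533103],
       [ 0.        ,  0.        ,  0.        ,  1.        ]])}
0.1 [ 0.23174694 -0.63338816  0.23042301] [-8.06074798e-04  9.84657545e-01  1.74495921e-01 -2.05485272e-04] 1.0004350651564924
```

View pics/side0.png

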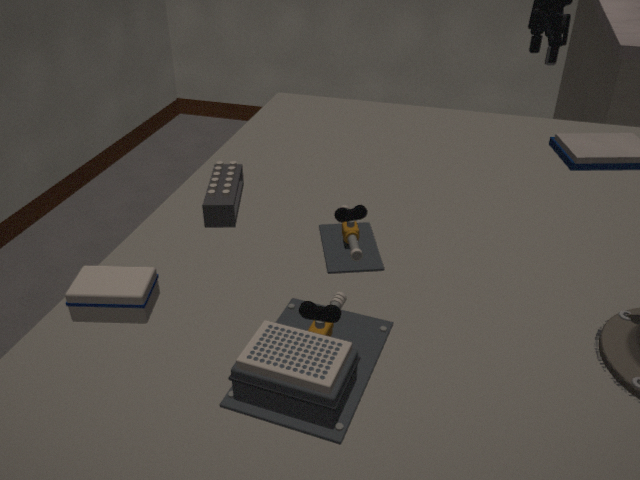

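View pics/top0.png

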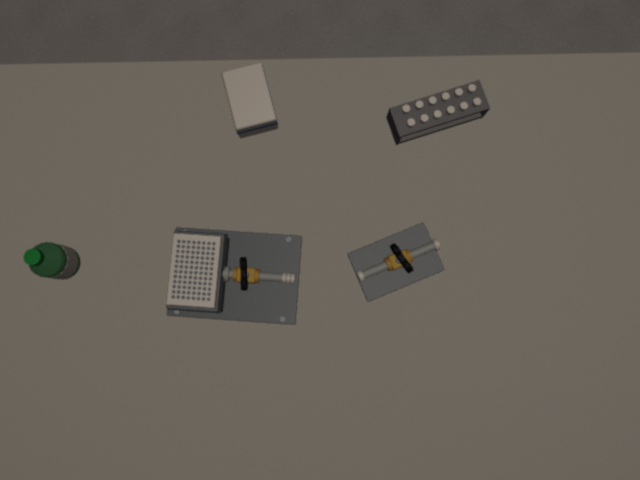

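The manifold with the plate is at top-view (197,272), and its valve is at about (244,274). The spare valve stands on its own foot at (400,258). In the side view the target grip is at about (320,312). I'll enlarge both.

Run:
```python
import cv2,numpy as np
a=cv2.imread("pics/top0.png")[222:332,160:310];b=cv2.imread("pics/side0.png")[275:385,260:410]
f=lambda i:cv2.convertScaleAbs(cv2.resize(i,(750,550),interpolation=cv2.INTER_CUBIC),alpha=1.8)
cv2.imwrite("pics/topc.png",f(a));cv2.imwrite("pics/sidec.png",f(b))
```

```text
(no output)
```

View pics/topc.png

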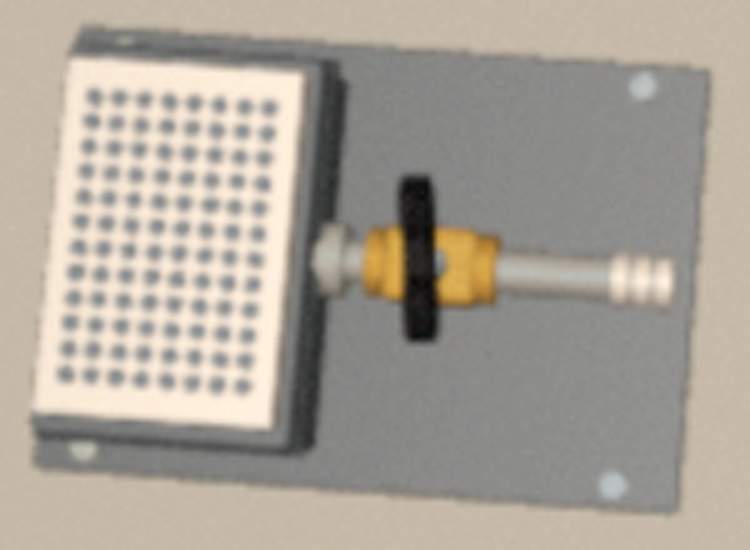

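View pics/sidec.png

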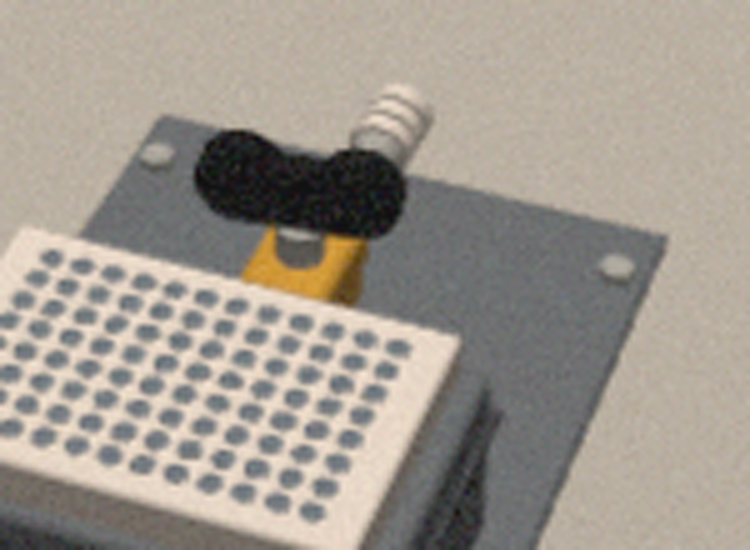

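Top crop: the grip runs from (416,178) to (421,340), with its middle at about (419,258). The pipe axis runs from (345,262) to (660,281). Side crop: the lobes are centred at about (243,180) and (362,197). Next I'll triangulate these points.

Create h.py:
```python
from station import bot, cams, get_obs
import numpy as np
def ray(n,u,v):
    c=cams.camera_info(n);V=np.array(c["view"]);f=240/np.tan(np.radians(c["vertical_fov"])/2)
    d=np.array([(u-c["cx"])/f,-(v-c["cy"])/f,-1.])
    R=V[:3,:3];return -R.T@V[:3,3],R.T@d
def atz(n,u,v,z):
    o,d=ray(n,u,v);return o+d*(z-o[2])/d[2]
def tri(a,b):
    (o1,d1),(o2,d2)=ray(*a),ray(*b)
    s=np.linalg.lstsq(np.c_[d1,-d2],o2-o1,rcond=None)[0]
    p,q=o1+s[0]*d1,o2+s[1]*d2;return (p+q)/2,np.linalg.norm(p-q)
T=lambda x,y:("top",160+(x+.5)/5-.5,222+(y+.5)/5-.5)
S=lambda x,y:("side",260+(x+.5)/5-.5,275+(y+.5)/5-.5)
```

Run:
```python
from h import *
np.set_printoptions(precision=4,suppress=True)
print("cams",ray("top",0,0)[0],ray("side",0,0)[0])
print("centre",tri(T(419,258),S(302,186)))
print("plate corner",tri(T(303,72),S(30,228)),tri(T(274,432),S(460,335)))
g=[atz(*T(416,178),.083),atz(*T(421,340),.083)];print("grip",g,np.mean(g,0),np.linalg.norm(g[0]-g[1]))
p=[atz(*T(345,262),.035),atz(*T(660,281),.035)];print("pipe",p)
e=[atz(*T(303,72),.076),atz(*T(274,432),.076)];print("plate",e)
an=lambda a,b:np.degrees(np.arctan2(*(b-a)[1::-1]))
print("ang grip",an(g[1],g[0]),"pipe",an(p[1],p[0]),"plate",an(e[1],e[0]))
o=get_obs()
from scipy.spatial.transform import Rotation as R
print(R.from_quat(o["tool_rot"],scalar_first=True).as_matrix(),o["eef_pos"],o["q"])
```

```text
cams [ 0.442  -0.0127  1.0104] [0.3246 0.7625 0.616 ]
centre (array([0.5091, 0.1177, 0.0715]), np.float64(0.0015422747857111244))
plate corner (array([0.5757, 0.1589, 0.074 ]), np.float64(0.00297619547151794)) (array([0.4499, 0.1687, 0.0745]), np.float64(0.0015531461753862574))
grip [array([0.5373, 0.1174, 0.083 ]), array([0.4803, 0.1156, 0.083 ])] [0.5088 0.1165 0.083 ] 0.057110103502165735
pipe [array([0.5115, 0.1504, 0.035 ]), array([0.5026, 0.0338, 0.035 ])]
plate [array([0.5768, 0.1589, 0.076 ]), array([0.4491, 0.1682, 0.076 ])]
ang grip 1.8392655461675145 pipe 85.6253096714937 plate -4.179494401947701
[[ 0.9391  0.3436 -0.0007]
 [ 0.3436 -0.9391  0.0015]
 [-0.0001 -0.0017 -1.    ]] [ 0.2317 -0.6334  0.2304] [ 1.1119  0.4777  0.0223  1.5564 -0.0115  1.1093 -0.0831]
```

The axis is at (0.509, 0.117), and the triangulated height of 0.072 agrees with the text. The wings point at 1.8° and the wall at −4.2°, so the joint is at about 0.1 rad. I'll move above the grip first.

Emit:
{"fn": "advance", "kwargs": {"deltas": [[[0.0296,-0.0312,0,0,0.42],[0.0296,-0.0312,0,0,0.42],[0.0296,-0.0312,0,0,0.42],[0.0296,-0.0312,0,0,0.42],[0.0296,-0.0312,0,0,0.42],[0.0296,-0.0312,0,0,0.42],[0.0296,-0.0312,0,0,0.42],[0.0296,-0.0312,0,0,0.42],[0.0296,-0.0312,0,0,0.42],[0.0296,-0.0312,0,0,0.42],[0.0296,-0.0312,0,0,0.42]]], "clamp_n": 40}}

```text
t: 1.2
eef_pos: [0.4199, -0.198, 0.2312]
tool_rot: [0.0, 0.985, 0.174, -0.0]
contact_force: [1.2, -0.5, -0.5]
gripper_width: 0.42
grasp_force: 0.0
```

Emit:
{"fn": "advance", "kwargs": {"deltas": [[[0.0241,-0.0334,0,0,0.42],[0.0241,-0.0334,0,0,0.42],[0.0241,-0.0334,0,0,0.42],[0.0241,-0.0334,0,0,0.42],[0.0241,-0.0334,0,0,0.42],[0.0241,-0.0334,0,0,0.42],[0.0241,-0.0334,0,0,0.42],[0.0241,-0.0334,0,0,0.42],[0,0,0,0.11,0.42],[0,0,0,0.11,0.42],[0,0,0,0.1,0.42],[0,0,0,0,0.42],[0,0,0,0,0.42]]]}}

```text
t: 2.5
eef_pos: [0.5089, 0.1174, 0.2311]
tool_rot: [0.0, 1.0, 0.017, -0.0]
contact_force: [0.4, 0.5, 0.2]
gripper_width: 0.419
grasp_force: 0.0
```

Create st.py:
```python
from h import *
from scipy.spatial.transform import Rotation as R
o=get_obs();M=R.from_quat(o["tool_rot"],scalar_first=True).as_matrix()
print("xang",np.degrees(np.arctan2(M[1,0],M[0,0])),"tool z",M[:,2],"to axis, z.055, tool axes",M.T@(np.array([.509,.1173,.055])-o["eef_pos"]),"q",o["q"])
```

```bash
python3 st.py
```

```text
xang 1.9136433184970578 tool z [-3.69771329e-04 -2.01502940e-04 -9.99999911e-01] to axis, z.055, tool axes [1.75720484e-04 4.80752129e-05 1.76104437e-01] q [ 0.01308051  0.2576321  -0.42218128  1.89483685  0.12328373  1.01471997
 -1.99945248]
```

Emit:
{"fn": "advance", "kwargs": {"deltas": [[[0,0,0.03,0,0.42],[0,0,0.03,0,0.42],[0,0,0.03,0,0.42],[0,0,0.03,0,0.42],[0,0,0,0,0.42],[0,0,0,0,0.42]]]}}

```text
t: 3.1
eef_pos: [0.509, 0.1175, 0.1116]
tool_rot: [-0.0, 1.0, 0.016, -0.0]
contact_force: [0.7, 0.5, -0.8]
gripper_width: 0.42
grasp_force: 0.0
```

Run:
```python
from station import bot, cams, get_obs
import cv2
f=lambda i:cv2.convertScaleAbs(cv2.resize(i,None,fx=4,fy=4,interpolation=cv2.INTER_CUBIC),alpha=1.8)
cv2.imwrite("pics/s1.png",f(cams.read_camera("side")[240:380,230:420]))
```

```text
(no output)
```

View pics/s1.png

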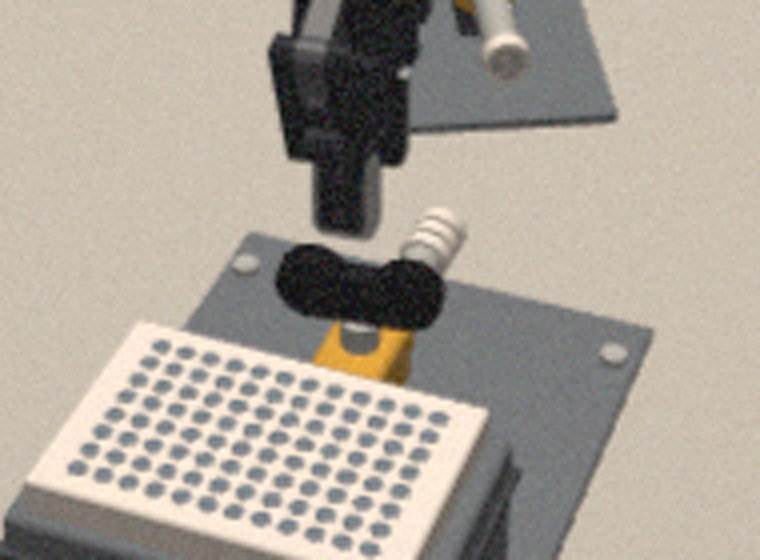

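The near finger is at about (348,200) in the crop, above the middle of the grip at (360,285) and clear of the plate edge. I'll descend, then close.

Emit:
{"fn": "advance", "kwargs": {"deltas": [[[0,0,0.015,0,0.42],[0,0,0.015,0,0.42],[0,0,0.013,0,0.42],[0,0,0.013,0,0.42],[0,0,0,0,0.42],[0,0,0,0,0.42]]]}}

```text
t: 3.75
eef_pos: [0.5092, 0.1176, 0.0555]
tool_rot: [-0.0, 1.0, 0.016, 0.0]
contact_force: [-0.6, -0.0, 0.8]
gripper_width: 0.417
grasp_force: 0.0
```

Emit:
{"fn": "advance", "kwargs": {"deltas": [[[0,0,0,0,0.25],[0,0,0,0,0.15],[0,0,0,0,0],[0,0,0,0,0],[0,0,0,0,0],[0,0,0,0,0]]], "clamp_n": 40}}

```text
t: 4.35
eef_pos: [0.5096, 0.1186, 0.056]
tool_rot: [-0.001, 1.0, 0.016, 0.001]
contact_force: [-1.7, 4.6, 5.0]
gripper_width: 0.114
grasp_force: 39.3
```

Gripped at about 10 mm, which matches the blade thickness. Now I'll turn it anticlockwise, which is negative about the tool's z.

Emit:
{"fn": "advance", "kwargs": {"deltas": [[[0,-0.001,0,0,0],[0,0,0,-0.1,0],[0,0,0,-0.1,0],[0,0,0,-0.1,0],[0,0,0,-0.1,0],[0,0,0,-0.1,0],[0,0,0,-0.1,0],[0,0,0,-0.1,0]]], "clamp_n": 40}}

```text
t: 5.15
eef_pos: [0.5124, 0.1216, 0.0563]
tool_rot: [-0.001, 0.933, 0.359, 0.004]
contact_force: [6.3, 10.6, -6.0]
gripper_width: 0.115
grasp_force: 39.4
```

Emit:
{"fn": "advance", "kwargs": {"deltas": [[[0,0,0,-0.1,0],[0,0,0,-0.1,0],[0,0,0,-0.1,0],[0,0,0,-0.1,0],[0,0,0,-0.1,0],[0,0,0,-0.1,0],[0,0,0,0,0],[0,0,0,0,0]]], "clamp_n": 40}}

```text
t: 5.95
eef_pos: [0.5108, 0.1253, 0.056]
tool_rot: [-0.003, 0.785, 0.619, 0.006]
contact_force: [4.0, 18.2, -8.1]
gripper_width: 0.107
grasp_force: 42.9
```

```bash
python3 st.py; python3 -c "
from station import bot, cams, get_obs;print(get_obs()['torque'])"
```

```text
xang 76.46733327587673 tool z [ 0.00530564  0.01106007 -0.99992476] to axis, z.055, tool axes [-8.24046256e-03  8.39621166e-05  9.22277006e-04] q [ 0.18177098  0.56703504 -0.67656618  2.01694073  0.51975908  0.72337249
 -1.05170734]
[ 3.96216938 -0.94135954 -0.06866704]
```

The TCP has drifted 7 mm in +y with an 18 N side force, so I'll look before going on.

Run:
```python
from station import bot, cams, get_obs
import cv2
f=lambda i:cv2.convertScaleAbs(cv2.resize(i,None,fx=4,fy=4,interpolation=cv2.INTER_CUBIC),alpha=1.8)
cv2.imwrite("pics/s2.png",f(cams.read_camera("side")[240:380,230:420]))
cv2.imwrite("pics/t2.png",f(cams.read_camera("top")[210:340,160:330]))
```

```bash
python3 st.py
```

```text
xang 76.46030457640069 tool z [ 0.0052917   0.01092824 -0.99992628] to axis, z.055, tool axes [-8.22145327e-03  8.33793317e-05  9.05106923e-04] q [ 0.18150313  0.56699054 -0.67627334  2.016945    0.51969764  0.7233663
 -1.05180689]
```

View pics/s2.png

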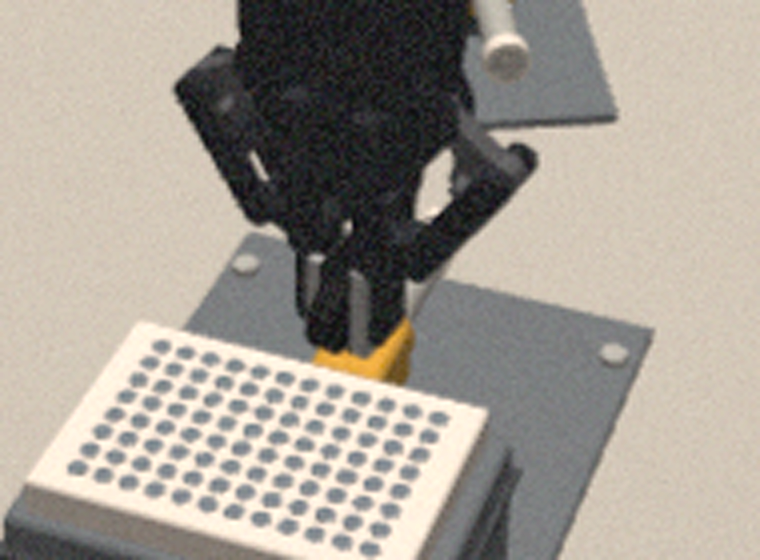

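View pics/t2.png

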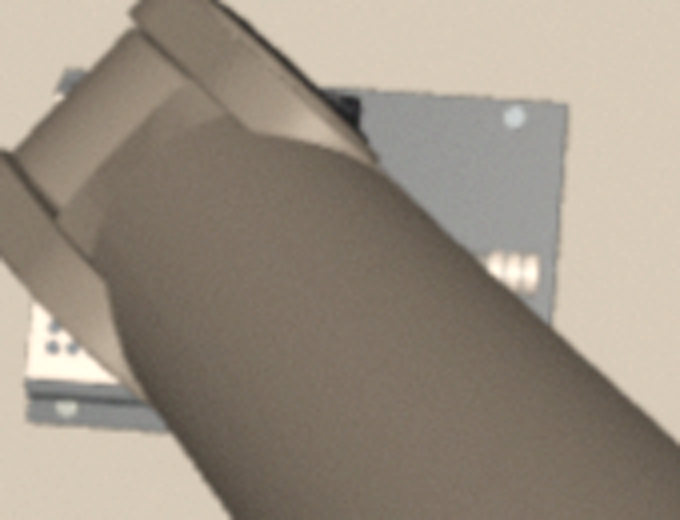

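The fingers are still astride the blade, next to mid-length and well clear of the plate. The tool angle puts the joint at about 1.41 rad. I'll ease the grip to drop the side load, then recentre, regrip and finish.

Emit:
{"fn": "advance", "kwargs": {"deltas": [[[0,0,0,0,0.3],[0,0,0,0,0.3],[0,0,0,0,0.3],[0,0,0,0,0.3]]]}}

```text
t: 6.45
eef_pos: [0.5089, 0.1174, 0.0551]
tool_rot: [0.0, 0.787, 0.617, -0.001]
contact_force: [-0.8, 0.4, -0.2]
gripper_width: 0.301
grasp_force: 0.0
```

```bash
python3 st.py
```

```text
xang 76.18307234112108 tool z [-4.10391080e-04 -1.14557061e-03 -9.99999260e-01] to axis, z.055, tool axes [-5.65716486e-05  9.19554780e-05  1.20898878e-04] q [ 0.18412985  0.56538037 -0.6697687   2.01982657  0.52261114  0.73151685
 -1.05165694]
```

Emit:
{"fn": "advance", "kwargs": {"deltas": [[[0,0,0,0,0.15],[0,0,0,0,0],[0,0,0,0,0],[0,0,0,0,0],[0,0,0,-0.06,0],[0,0,0,-0.06,0],[0,0,0,-0.06,0],[0,0,0,0,0],[0,0,0,0,0],[0,0,0,0,0]]], "clamp_n": 40}}

```text
t: 7.45
eef_pos: [0.5091, 0.118, 0.0554]
tool_rot: [0.0, 0.729, 0.685, -0.0]
contact_force: [-0.4, -2.5, 4.6]
gripper_width: 0.118
grasp_force: 39.8
```

```bash
python3 st.py
```

```text
xang 86.44397037581757 tool z [ 4.88322241e-06 -5.92502846e-04 -9.99999824e-01] to axis, z.055, tool axes [-7.14496810e-04 -7.63499007e-05  3.87141544e-04] q [ 0.2149836   0.57818593 -0.71224113  2.01737395  0.55510615  0.74591409
 -0.90062635]
```

Emit:
{"fn": "advance", "kwargs": {"deltas": [[[0,0,0,0,0.3],[0,0,0,0,0.4],[0,0,0,0,0.4],[0,0,0,0,0.4]]]}}

```text
t: 7.85
eef_pos: [0.509, 0.1187, 0.0552]
tool_rot: [-0.0, 0.728, 0.686, 0.0]
contact_force: [0.9, -0.4, 0.1]
gripper_width: 0.401
grasp_force: 0.0
```

```bash
python3 st.py
```

```text
xang 86.57934652022365 tool z [ 3.92829852e-05  2.69961401e-04 -9.99999963e-01] to axis, z.055, tool axes [-1.40639597e-03  7.84576856e-05  2.35844390e-04] q [ 0.21478699  0.57871199 -0.71311575  2.0174619   0.55536699  0.74533057
 -0.8994157 ]
```

Emit:
{"fn": "advance", "kwargs": {"deltas": [[[0,0,-0.01,0,0.4],[0,0,-0.02,0,0.4],[0,0,-0.03,0,0.4],[0,0,-0.04,0,0.4],[0,0,-0.04,0,0.4],[0,0,-0.04,0,0.4],[0,0,0,0,0.4],[0,0,0,0,0.4]]]}}

```text
t: 8.65
eef_pos: [0.5094, 0.1186, 0.2366]
tool_rot: [0.001, 0.728, 0.686, 0.001]
contact_force: [-0.3, -0.1, -0.4]
gripper_width: 0.401
grasp_force: 0.0
```

Emit:
{"fn": "advance", "kwargs": {"deltas": [[[-0.04,0,0,0,0.4],[-0.04,0,0,0,0.4],[-0.04,0,0,0,0.4],[-0.04,0,0,0,0.4],[-0.04,0,0,0,0.4],[-0.04,0,0,0,0.4],[-0.04,0,0,0,0.4],[0,0,0,0,0.4],[0,0,0,0,0.4]]]}}

```text
t: 9.55
eef_pos: [0.4912, -0.1616, 0.234]
tool_rot: [-0.001, 0.729, 0.685, -0.0]
contact_force: [0.5, 1.6, 0.1]
gripper_width: 0.402
grasp_force: 0.0
```

Run:
```python
from station import bot, cams, get_obs
import cv2
f=lambda i:cv2.convertScaleAbs(cv2.resize(i,(750,550),interpolation=cv2.INTER_CUBIC),alpha=1.8)
cv2.imwrite("pics/t3.png",f(cams.read_camera("top")[222:332,160:310]))
```

```text
(no output)
```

View pics/t3.png

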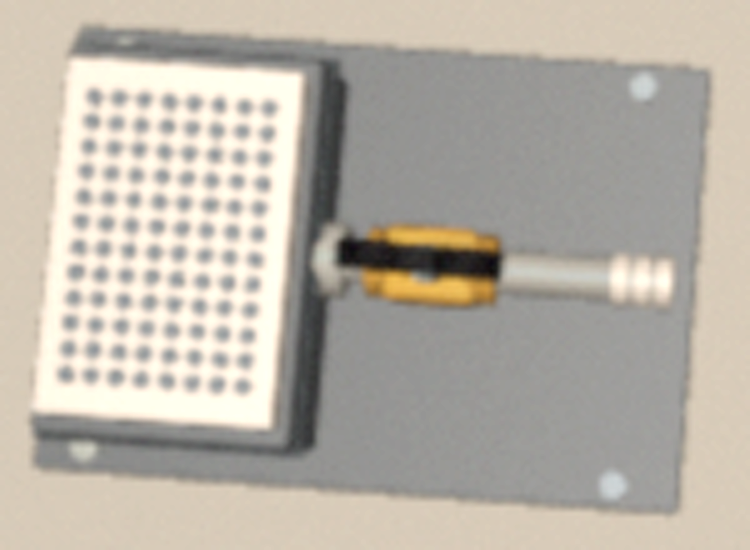

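The wings run from (340,252) to (498,261), parallel to the pipe to within about 1°. The plate hasn't moved, and the arm never went below 0.23 m near the spare valve. Handing in.

```bash
python3 -c "
from station import bot, cams, get_obs;print(bot.hand_in())"
```

```text
the job is handed in; nothing more can be done
None
```

The vacuum valve is open, with its wings in line with the pipe to within about 1° in the last top-camera picture; the plate has not moved, the arm stayed well above the spare valve, and the job was handed in at about 9.6 s, though the hand-in returned no verdict.

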